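# Ready the coffee grinder for the moka pot

### The arm

A 7-joint arm with a two-finger parallel gripper is mounted at the origin on a cart in front of the work surface, level with it; the furniture and walls round the work are solid. World frame = base frame: x ahead of the robot, y to its left, z up, the work surface at z = 0. Lengths are in mm, angles in rad, forces in N, time in s.
With the tool pointing down it reaches from about 400 to 850 mm from the base axis. Payload 4.5 kg.
Tool frame: the origin (TCP) lies at the centre of the arm's flange, where the gripper is bolted on; the fingertips stand 173 mm ahead of it and the grasp point (between the pads) lies 155 mm ahead of it; z points along the fingers, y is the line along which they close (so a half turn about z gives the same grasp; the last joint's range is limited). The gripper opens to 85 mm and grips with 20 to 120 N. Pads are 22 mm wide; open, the fingers measure 114 mm over their backs; the gripper's body (76 mm by 85 mm) begins 54 mm behind the grasp point. The pads swing forward as they close: fully open they stand 13 mm farther back than shut.
Start: joints at [1.263, 0.689, -0.195, 1.565, 0.157, 0.902, -0.215], TCP at [209.513, -588.848, 404.717] pointing down, gripper open.
Joint ranges: [-3.01, 3.01], [-0.46, 2.08], [-1.47, 1.51], [0.13, 2.56], [-1, 4.14], [0.04, 2.09], [-2.66, 2.66]. Speed limits (rad/s): [2.57, 2.57, 3.14, 3.14, 3.14, 3.14, 3.14].

### API

Orientations are given as a rotation vector (axis times angle).
In Python, from bench import monitor, cams, close_job gives the robot as it stands. The module is installed in compiled form; this text tells all that it offers.
- The arm moves only by the tool play_rows, never from a script. Its argument "targets" is a list of rows, each a list of 7 numbers: the shift along the tool's x, y, z in cm, then the turn, a rotation vector about the tool's x, y, z in degrees, then the closure, from -1 (fully open) to 1 (shut), so that 0 is half open. In form: [[x, y, z, rx, ry, rz, gripper], ...]. A call has 1 to 5 rows; each row is the pose to reach, as a shift and turn from the pose commanded when the call began, along the tool's axes at that moment; what a row does not reach only later rows make up. A row lasts 1/10 s, in which the tool goes at most 50 mm and 8.59 degrees, less where a joint would pass 70% of its speed; a pose out of reach is approached as far as the arm can. A call with a gripper value outside its range is refused whole. The fingers move at their own pace and stop on an object; "newtons" is the grip in N (left out, the last holds). Time passes only in rows, so rows that repeat a pose let the fingers close. It gives the time, the measured TCP pose, the force, the opening and the grip force at its end, in the units of the state.
- monitor.get_obs(): the state, without advancing time (a new reading comes with each control period).
- cams.snapshot(name): name is "scene" or "top" or "wrist"; returns a dict with "color" (480x640x3 uint8, blue, green, red), "camera_matrix" (3x3 intrinsics, pixels), "R" (3x3) and "t" (3): a world point X has camera coordinates R X + t. Camera axes: x right, y down, z forward; pixel columns grow to the right and rows downward; lengths in mm; the calibration is good to about 2 mm. A picture is of the moment at which its call begins. There is no depth.
- close_job(): hands the job in; it is judged then, once.
The state is a dict: "time_s": time; "joint_positions": joint angles; "joint_velocities": joint speeds; "tau": joint torques, N m; "tool_pos": TCP position; "tool_rot": TCP orientation; "ft_force": force on the tool from outside, world axes, zero at the start; "moment": the same for the moment, N m; "gripper_width": finger opening in mm; "finger_force": force on a finger pad.
Only numpy, scipy, OpenCV 4.12 (cv2) and the standard library are available. Lean on these libraries where they do the work, as an engineer would, in place of code of your own. Each camera call takes 0.05 s, during which the arm holds its last target. There are 200 camera calls.

### The job

Get the grinder corner ready for a four-minute pot of coffee: put the loose lid on the grinder's hopper, push the grounds drawer fully home, roll the knurled grind wheel until its white line rests in the click at the long tick of the scale, and roll the six-sided timer over so that it lies on the worktop with its four-dot face up. Leave the moka pot, cup, spoon and sugar pourer where they stand.

Things in the scene. Friction and masses are not known exactly. Their poses are not given: they have to be found in the camera images.
- grinder: Coffee grinder, fixed: aluminium box 140 x 190 x 115 mm high with a black top deck. Origin under its middle; x runs from its front (drawer side) to its back, y to its left seen from the front, z up. Hopper in the left half of the deck, grind wheel in the right half, drawer in the front.
- wheel_axis (a point): Centre of the grind wheel on its axle, along y (axes as grinder). The black wheel, 68 mm across its 24 round ribs (3.5 mm high; at rest the gaps between them face the ticks), 18 mm wide, rises 24 mm above the deck, 34 mm above this point. Close on its right a fixed scale rim (radius 29 mm, 13 mm wide) has nine ticks 15 degrees apart over the top; the sixth from the front is long and thick.
- grind_wheel (a joint): Turn of the wheel, rad. 0: its white line is at the front tick (60 degrees before the top), a stop; grows as the top of the wheel is rolled to the grinder's back, to 2.094 at the rear stop. A sprung ball holds it in clicks 0.262 rad (9 mm of rim) apart; about 2 N at the rim takes it over one. The long tick is click 5: 1.309 rad, the line 15 degrees behind the top.
- grounds_drawer (a joint): How far the grounds drawer stands out of the grinder's front, m: 0 is fully home, at most 0.036. It slides along the grinder's x and rubs with about 1.2 N.
- drawer_handle (a point): Middle of the drawer's handle: a round aluminium bar 9 mm thick and 73 mm wide along the grinder's y, 24 mm in front of the drawer's black front panel (118 mm wide, 58 mm high), 70 mm above the worktop. Axes as grinder.
- hopper_mouth (a point): Centre of the hopper's open mouth, level with its rim, 155 mm above the worktop. The hopper is a grey round cup standing 40 mm above the deck, rim 96 mm outside, 88 mm inside. Axes as grinder.
- lid_knob (a point): Middle of the aluminium knob (25 mm across, straight from 6 mm below to 8 mm above this point, top at 11 mm) on the loose hopper lid: a black disc 100 mm across, 7 mm thick, under it a plug 80 mm across, 9 mm deep that drops into the mouth. 0.11 kg. On the worktop, plug down, this point is 30 mm up; with the lid on, 21 mm above the rim. z is up when level.
- timer_mid (a point): Centre of the loose six-sided timer: white prism 100 mm long (its y), 56 mm across flats, faces 32 mm wide, 0.16 kg, one to six dots on its faces in order round it; own +z out of the four-dot face. At the start six dots are up, five on the face sloping to the robot, four below that: two sixth-turns away from the robot. A level push slides it; lifting its near edge tips it over.
- moka_pot: Steel stove-top coffee maker, 223 mm high, origin under its foot; leave it standing.
- espresso_cup: Small patterned cup, 52 mm high, origin under its foot; leave it.
- teaspoon: Teaspoon, 130 mm long, lying on the worktop; leave it.
- sugar_pourer: White glass sugar pourer with a steel tube, 167 mm high, origin under its foot; leave it standing.
Things that resemble listed ones, but are neither listed nor needed, are in the scene too. Leave any green or yellow look-alike of the part that bears timer_mid alone. Leave any red look-alike of the part that bears lid_knob alone.

How it is judged:
By the outcome, as a careful person would: the job done as asked, in the order asked, and still so for the second after the job is handed in, with the robot touching nothing.
It also fails if it takes over 72 s, if anything falls off the work surface, if the arm or the gripper's body presses on something with over 40 N, if the wrist force passes 120 N, or if a joint passes its speed limit or range.

## Working session

There is one attempt and no reset: what is moved stays moved. The work goes in short steps, Python scripts to look and compute and a tool call to move; the robot and the scene stay as the last step left them, time stands still between calls to the robot, and variables do not carry over. Pictures are saved under pics/ and viewed, at most 10 in all, crops included, and the job is handed in when it is done.

Besides the shell and the picture viewer there is one more tool, called after ">>>" by a JSON object that holds its "method" and its "body", one argument or row to a line. play_rows: Moves the arm, as the interface text tells. Its arguments: {"type":"object","properties":{"targets":{"type":"array","items":{"type":"array","items":{"type":"number"}}},"newtons":{"type":"number"}},"required":["targets"]}

```bash
mkdir -p pics; cat > h.py <<'E'
import numpy as np,cv2
from bench import monitor,cams,close_job
from scipy.spatial.transform import Rotation as Ro
def snap(n,f=None):
    s=cams.snapshot(n)
    if f: cv2.imwrite('pics/'+f,s['color'])
    return s
def ray(s,u,v):
    d=np.linalg.inv(s['camera_matrix'])@np.array([u,v,1.]);R=np.array(s['R']);t=np.array(s['t'])
    return -R.T@t,R.T@d
def onz(s,u,v,z):
    c,d=ray(s,u,v);return c+d*(z-c[2])/d[2]
def proj(s,X):
    p=s['camera_matrix']@(np.array(s['R'])@np.array(X,float)+np.array(s['t']));return p[:2]/p[2]
def tri(a,b):
    A=[];B=[]
    for s,u,v in (a,b):
        c,d=ray(s,u,v);d=d/np.linalg.norm(d);P=np.eye(3)-np.outer(d,d);A.append(P);B.append(P@c)
    return np.linalg.solve(sum(A),sum(B))
def togo(p,rv):
    o=monitor.get_obs();R=Ro.from_rotvec(o['tool_rot'])
    print('shift cm',np.round(R.inv().apply(np.array(p)-o['tool_pos'])/10,2),'turn deg',np.round(np.degrees((R.inv()*Ro.from_rotvec(rv)).as_rotvec()),1))
E
python3 - <<'E'
from h import *
import pickle
d={n:snap(n,n+'0.png') for n in('scene','top')}
pickle.dump(d,open('d0.pkl','wb'))
for n in d:print(n,-np.array(d[n]['R']).T@d[n]['t'])
o=monitor.get_obs();print(o['tool_pos'],o['tool_rot'],Ro.from_rotvec(o['tool_rot']).as_matrix().round(3))
E
```

```text
scene [ -56.56299613 1155.7760038   694.7991211 ]
top [ 326.04454041  284.64743763 1583.24392453]
[ 209.37629314 -588.57938031  403.94195105] [-3.09419235e+00 -5.34133179e-01  6.32566764e-04] [[ 0.942  0.335 -0.001]
 [ 0.335 -0.942  0.002]
 [-0.    -0.002 -1.   ]]
```

View pics/scene0.png

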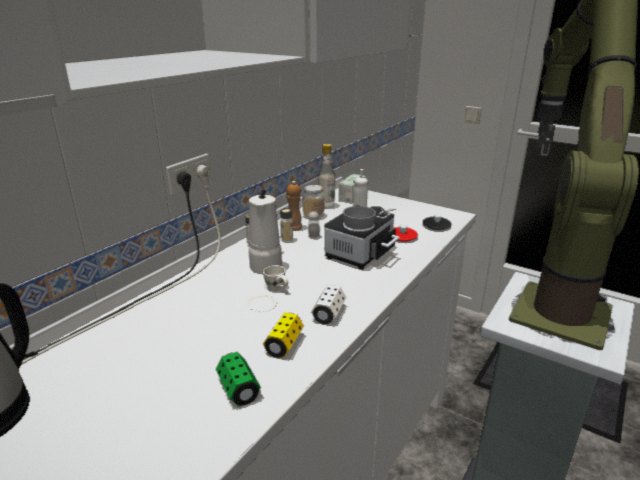

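View pics/top0.png

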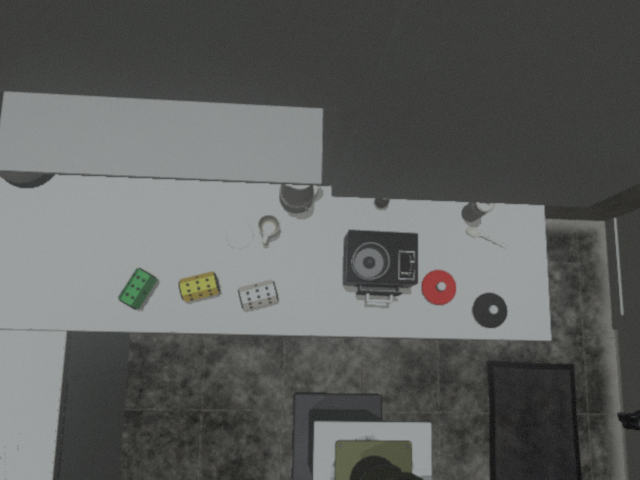

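The scene view shows the black lid at (437,224), the grinder at (360,235) and the white timer at (328,305). In the top view they are at (490,310), (380,262) and (258,296). The yellow, green and red look-alikes are beside them.

```bash
python3 - <<'E'
from h import *
import pickle
d=pickle.load(open('d0.pkl','rb'))
t=d['top'];s=d['scene']
a=cv2.resize(t['color'][215:325,230:520],None,fx=2.7,fy=2.7,interpolation=cv2.INTER_CUBIC)
a=np.clip(a*1.5,0,255).astype(np.uint8)
b=cv2.resize(s['color'][195:330,300:460],None,fx=2.2,fy=2.2,interpolation=cv2.INTER_CUBIC)
c=np.zeros((600,800,3),np.uint8);c[:297,:783]=a[:297,:783];c[300:300+297,:352]=b[:297,:352]
# crop pixel = 2.7*(p-offset)
cv2.imwrite('pics/c1.png',c)
g=cv2.cvtColor(t['color'],cv2.COLOR_BGR2GRAY)
def blob(m,z,name,box):
    mm=np.zeros_like(m);x0,x1,y0,y1=box;mm[y0:y1,x0:x1]=m[y0:y1,x0:x1]
    cs,_=cv2.findContours(mm,cv2.RETR_EXTERNAL,cv2.CHAIN_APPROX_NONE)
    k=max(cs,key=cv2.contourArea);r=cv2.minAreaRect(k)
    pts=[onz(t,u,v,z)[:2].round(1) for u,v in cv2.boxPoints(r)]
    print(name,r,'ctr',onz(t,*r[0],z)[:2].round(1),pts)
dark=((g<75)*255).astype(np.uint8)
blob(dark,21+0,'lid',(465,520,285,332))
blob(dark,115,'grinder',(338,422,225,288))
print(onz(t,493,310,41))
print('grinder bg',g[235:290:6,380])
hsv=cv2.cvtColor(t['color'],cv2.COLOR_BGR2HSV)
print(g[295,225:290:3])
E
```

```text
lid ((489.50006103515625, 310.0000305175781), (34.64822769165039, 31.819805145263672), 45.0) ctr [ 456.  -325.2] [array([ 457.1, -257.9]), array([ 522. , -324.7]), array([ 454.9, -393. ]), array([ 390.9, -325.7])]
grinder ((380.5, 259.0), (56.0, 73.0), 90.0) ctr [574.6   1.5] [array([646.3,  98.8]), array([653.5, -97. ]), array([503.5, -95.2]), array([498.1,  97.3])]
[ 454.58262833 -327.35727796   41.        ]
grinder bg [ 46  54  65  80 113 116  93  67  63  81]
[157 156 159 159 153 134 158 148 153 157 157 116 156 158 115 148 152 101
 154 156 157 156]
```

View pics/c1.png

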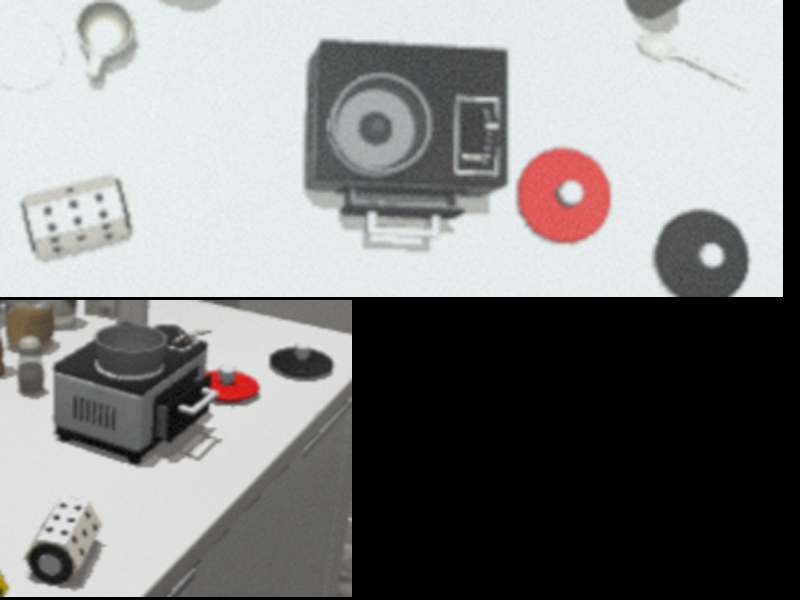

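The top crop shows the lid knob at crop (712,256), the hopper mouth near (380,123), the wheel slot at (477,135), the handle around (402,235) and the white timer around (77,217).

```bash
python3 - <<'E'
from h import *
import pickle
t=pickle.load(open('d0.pkl','rb'))['top']
c=lambda u,v,z:onz(t,u/2.7+230,v/2.7+215,z)[:2].round(1)
for n,u,v,z in [('BL',320,40,115),('BR',507,50,115),('FR',505,190,115),('hopper',380,123,155),('knob',712,256,41),('lid',701,257,16),('wheel',477,137,125),('hL',367,235,70),('hR',438,235,70),('tim',77,205,56),('timNL',28,228,42),('timNR',127,205,42)]:print(n,c(u,v,z))
o=monitor.get_obs()
R=Ro.from_matrix(np.array([[1,0,0],[0,-1,0],[0,0,-1.]]))
togo([450,-327,300],R.as_rotvec())
E
```

```text
BL [649.9  86.9]
BR [646.7 -99.1]
FR [507.8 -95.3]
hopper [563.   34.4]
knob [ 455.1 -329.4]
lid [ 455.9 -327.5]
wheel [557.3 -65.8]
hL [464.8  32.3]
hR [466.6 -38.8]
tim [488.1 318.2]
timNL [465.5 365.7]
timNR [491. 269.]
shift cm [ 31.44 -16.56  10.42] turn deg [-0.1  0.  19.6]
```

>>> {"method": "play_rows", "body": {
  "targets": [
    [4, -2.1, 1, 0, 0, 4, -1],
    [8, -4.2, 2, 0, 0, 8, -1],
    [12, -6.3, 3, 0, 0, 12, -1],
    [16, -8.4, 4, 0, 0, 16, -1],
    [20, -10.5, 5, 0, 0, 19.6, -1]
  ]
}}

```text
time_s: 0.6
tool_pos: [363.6, -421.4, 354.1]
tool_rot: [-3.141, 0.005, 0.0]
ft_force: [0.7, 0.0, -1.1]
gripper_width: 85.5
finger_force: 0.0
```

```bash
python3 - <<'E'
from h import *
o=monitor.get_obs();print(o['tool_pos'],o['tool_rot'],o['time_s'])
R=Ro.from_matrix(np.array([[1,0,0],[0,-1,0],[0,0,-1.]]))
togo([440,-327,300],R.as_rotvec())
E
```

```text
[ 363.59005076 -421.41654545  354.11198897] [-3.14128961e+00  5.26651762e-03  3.87451871e-04] 0.6
shift cm [ 7.61 -9.47  5.41] turn deg [-0.   0.  -0.2]
```

>>> {"method": "play_rows", "body": {
  "targets": [
    [2.6, -3.2, 1.8, 0, 0, 0, -1],
    [5.2, -6.4, 3.6, 0, 0, 0, -1],
    [7.6, -9.5, 5.4, 0, 0, 0, -1],
    [7.6, -9.5, 5.4, 0, 0, 0, -1]
  ]
}}

```text
time_s: 1.0
tool_pos: [442.7, -321.1, 298.3]
tool_rot: [-3.135, -0.017, 0.001]
ft_force: [-0.5, -0.0, 1.4]
gripper_width: 85.3
finger_force: 0.0
```

```bash
python3 - <<'E'
from h import *
s=snap('wrist','w1.png')
o=monitor.get_obs();R=Ro.from_rotvec(o['tool_rot'])
C=-np.array(s['R']).T@s['t'];print(o['tool_pos'],'cam in tool',R.inv().apply(C-o['tool_pos']),'fwd',R.inv().apply(np.array(s['R'])[2]))
print('pred knob',proj(s,[455,-329,41]))
E
```

```text
[ 440.73880872 -324.37528673  299.23721947] cam in tool [69.65446256 -3.71019674 31.44737496] fwd [-0.26375984 -0.00146798  0.96458727]
pred knob [339.61448746 228.83952298]
```

View pics/w1.png

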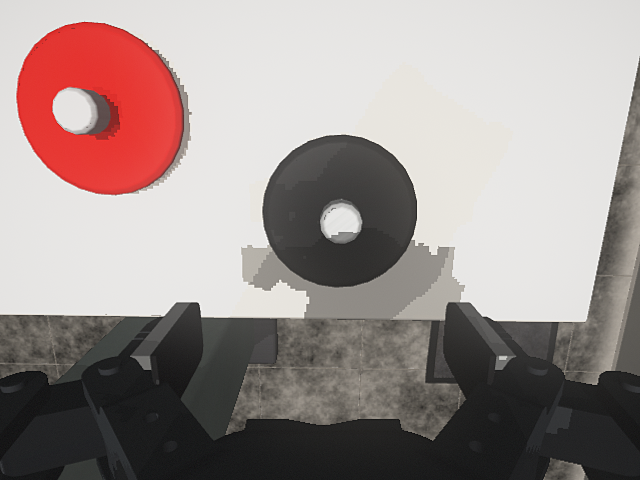

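Knob at (341,221), radius about 20. Disc circle centred at (340,211), with no obstruction around it.

```bash
python3 - <<'E'
from h import *
s=snap('wrist')
g=cv2.cvtColor(s['color'],cv2.COLOR_BGR2GRAY)
m=((g>110)*255).astype(np.uint8);m2=np.zeros_like(m);m2[185:255,305:380]=m[185:255,305:380]
k=max(cv2.findContours(m2,0,2)[0],key=cv2.contourArea);(u,v),r=cv2.minEnclosingCircle(k);print(u,v,r,onz(s,u,v,38))
d=((g<75)*255).astype(np.uint8);d2=np.zeros_like(d);d2[120:300,250:430]=d[120:300,250:430]
k=max(cv2.findContours(d2,0,2)[0],key=cv2.contourArea);(u,v),r=cv2.minEnclosingCircle(k);print(u,v,r,onz(s,u,v,16));e=cv2.fitEllipse(k);print(e,onz(s,*e[0],16))
togo([455,-327,300],[np.pi,0,0])
E
```

```text
333.36456298828125 218.1836395263672 20.882686614990234 [ 458.19304998 -329.53575638   38.        ]
333.12957763671875 207.09664916992188 77.05042266845703 [ 460.58105889 -329.83949157   16.        ]
((332.9784851074219, 206.75845336914062), (151.14614868164062, 152.6178436279297), 73.2989273071289) [ 460.79741498 -329.74066792   16.        ]
shift cm [ 1.56  0.03 -0.  ] turn deg [-0.1  0.1  0.2]
```

>>> {"method": "play_rows", "body": {
  "targets": [
    [1, 0.1, 3.5, 0, 0, 0, -0.6],
    [1.8, 0.2, 7, 0, 0, 0, -0.3],
    [1.8, 0.2, 7, 0, 0, 0, -0.3],
    [1.8, 0.2, 7, 0, 0, 0, -0.3]
  ]
}}

```text
time_s: 1.5
tool_pos: [455.7, -331.1, 231.1]
tool_rot: [3.141, -0.004, -0.002]
ft_force: [-0.8, 0.7, 0.2]
gripper_width: 55.8
finger_force: 0.0
```

```bash
python3 - <<'E'
from h import *
s=snap('wrist')
o=monitor.get_obs();print(o['tool_pos'],o['gripper_width'],o['ft_force'])
p=proj(s,[458,-329,38]);print(p)
g=cv2.cvtColor(s['color'],cv2.COLOR_BGR2GRAY)
x,y=p.astype(int);W=70
m=((g>110)*255).astype(np.uint8);m2=np.zeros_like(m);m2[y-50:y+50,x-W:x+W]=m[y-50:y+50,x-W:x+W]
k=max(cv2.findContours(m2,0,2)[0],key=cv2.contourArea);print(cv2.boundingRect(k));(u,v),r=cv2.minEnclosingCircle(k);print(u,v,r,onz(s,u,v,38))
p=proj(s,[458,-329,16]);x,y=p.astype(int)
d=((g<75)*255).astype(np.uint8);d2=np.zeros_like(d);W=115;d2[max(y-W,0):y+20,x-W:x+W]=d[max(0,y-W):y+20,x-W:x+W]
k=max(cv2.findContours(d2,0,2)[0],key=cv2.contourArea);k=cv2.convexHull(k);e=cv2.fitEllipse(k[(k[:,0,1]<y)&(k[:,0,1]>3)]);print(e,onz(s,*e[0],16))
cv2.imwrite('pics/w2.png',s['color'])
E
```

```text
[ 455.99964857 -331.15335297  231.97874906] 55.24277605378008 [-0.15341111 -0.13485427  0.23166027]
[317.70484483 286.25459107]
(293, 261, 55, 51)
319.47320556640625 285.61383056640625 27.650714874267578 [ 458.29356193 -329.76106308   38.        ]
((319.96099853515625, 261.6329650878906), (194.58348083496094, 202.10870361328125), 94.0166015625) [ 461.80344245 -329.85345729   16.        ]
```

>>> {"method": "play_rows", "body": {
  "targets": [
    [0.25, -0.1, 2.2, 0, 0, 0, -0.3],
    [0.25, -0.1, 4, 0, 0, 0, -0.2],
    [0.25, -0.1, 4, 0, 0, 0, 0.2],
    [0.25, -0.1, 4, 0, 0, 0, 1],
    [0.25, -0.1, 4, 0, 0, 0, 1]
  ],
  "newtons": 40
}}

```text
time_s: 2.05
tool_pos: [459.4, -329.6, 192.5]
tool_rot: [3.14, -0.002, 0.003]
ft_force: [-1.2, -0.0, 3.2]
gripper_width: 23.0
finger_force: 39.6
```

>>> {"method": "play_rows", "body": {
  "targets": [
    [0, 0, 0, 0, 0, 0, 1],
    [0, 0, 0, 0, 0, 0, 1]
  ]
}}

```text
time_s: 2.25
tool_pos: [459.4, -329.6, 192.4]
tool_rot: [3.14, -0.001, 0.003]
ft_force: [-1.3, 0.4, 8.2]
gripper_width: 23.0
finger_force: 40.0
```

>>> {"method": "play_rows", "body": {
  "targets": [
    [0, 0, -3, 0, 0, 0, 1],
    [0, 0, -6.5, 0, 0, 0, 1],
    [0, 0, -10, 0, 0, 0, 1],
    [0, -1, -14, 0, 0, 0, 1],
    [0, -3, -18, 0, 0, 0, 1]
  ]
}}

```text
time_s: 2.75
tool_pos: [458.6, -300.1, 372.8]
tool_rot: [3.14, -0.005, 0.001]
ft_force: [1.3, 0.6, -0.2]
gripper_width: 23.0
finger_force: 39.8
```

>>> {"method": "play_rows", "body": {
  "targets": [
    [0.8, -4, 0, 0, 0, 0, 1],
    [1.6, -8, 0, 0, 0, 0, 1],
    [2.4, -12.5, 0, 0, 0, 0, 1],
    [3.2, -16.5, 0, 0, 0, 0, 1],
    [4, -20.5, 0, 0, 0, 0, 1]
  ]
}}

```text
time_s: 3.25
tool_pos: [499.2, -92.2, 371.4]
tool_rot: [3.142, -0.0, 0.002]
ft_force: [0.5, 0.4, -0.1]
gripper_width: 23.1
finger_force: 39.8
```

>>> {"method": "play_rows", "body": {
  "targets": [
    [0, -1.5, 0, 0, 0, 0, 1],
    [0, -2, 0, 0, 0, 0, 1],
    [0, -2, 0, 0, 0, 0, 1],
    [0, -2, 0, 0, 0, 0, 1]
  ]
}}

```text
time_s: 3.65
tool_pos: [499.1, -75.5, 371.0]
tool_rot: [3.14, -0.004, 0.0]
ft_force: [-0.2, 0.5, -0.4]
gripper_width: 23.0
finger_force: 39.8
```

```bash
python3 - <<'E'
from h import *
import pickle
s=snap('wrist');s=snap('wrist','w3.png');pickle.dump(s,open('w3.pkl','wb'))
o=monitor.get_obs();print(o['tool_pos'],o['tool_rot'],o['gripper_width'],o['ft_force'])
print(proj(s,[563,34,155]),proj(s,[557,-66,125]))
E
```

```text
[499.10184496 -75.68812297 370.83301339] [ 3.14056290e+00 -5.25361966e-03  2.37900072e-04] 23.32035087611287 [-0.95795987 -0.2382477  -0.43630576]
[ 74.56266761 138.65442371] [303.0944924  148.83501752]
```

View pics/w3.png

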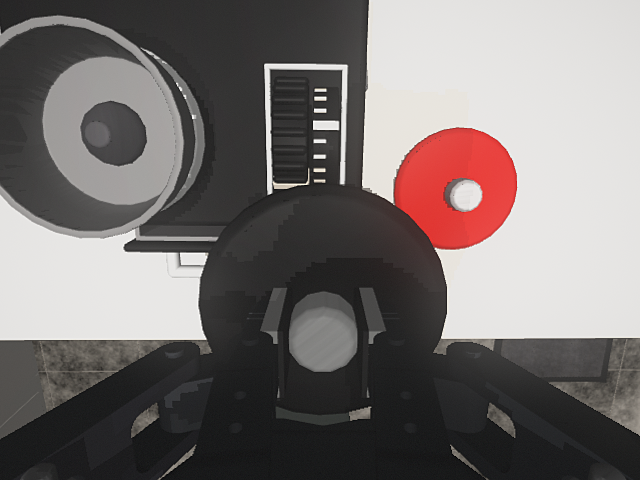

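The lid hangs level, with its disc spanning columns 199 to 447 and its top at row 184. The hopper rim runs from row 16 to row 238, with its right edge at column 184. The scale's long tick is at (326,125).

```bash
python3 - <<'E'
from h import *
import pickle
from scipy.optimize import least_squares
s=pickle.load(open('w3.pkl','rb'));a=np.linspace(0,2*np.pi,180)
def circ(x,y,z,r):return np.array([proj(s,[x+r*np.cos(t),y+r*np.sin(t),z]) for t in a])
def f(p):
    c=circ(*p,155,48);return [c[:,1].min()-16,c[:,1].max()-238,c[:,0].max()-184]
r=least_squares(f,[563,34]);print('mouth',r.x,r.fun)
def f(p):
    c=circ(*p,194.5,50);return [c[:,1].min()-184,c[:,0].max()-447,c[:,0].min()-199]
r=least_squares(f,[500,-75]);print('lid',r.x,r.fun)
g=cv2.cvtColor(s['color'],cv2.COLOR_BGR2GRAY)
print(onz(s,356,66,115),onz(s,367,100,115),onz(s,360,160,115),'slot',onz(s,265,65,115),onz(s,348,65,115))
E
```

```text
mouth [564.49061919  33.49738768] [-1.29824922e+00  1.72381993e+00  1.29524605e-03]
lid [497.55215907 -76.08797457] [ 0.57435141  3.73014618 -3.72414407]
[598.26030255 -93.4952867  115.        ] [581.61807604 -99.621891   115.        ] [550.5062114  -96.61788048 115.        ] slot [598.8334796  -46.52076761 115.        ] [598.74735442 -89.35588467 115.        ]
```

>>> {"method": "play_rows", "body": {
  "targets": [
    [2, -3.3, 0, 0, 0, 0, 1],
    [4, -6.6, 0, 0, 0, 0, 1],
    [5.8, -9.5, 0, 0, 0, 0, 1],
    [6.6, -10.9, 0, 0, 0, 0, 1],
    [6.6, -10.9, 0, 0, 0, 0, 1]
  ]
}}

```text
time_s: 4.25
tool_pos: [566.1, 36.6, 370.4]
tool_rot: [-3.141, -0.004, -0.001]
ft_force: [-0.7, -0.1, -1.6]
gripper_width: 23.3
finger_force: 39.8
```

>>> {"method": "play_rows", "body": {
  "targets": [
    [0, 0, 0.5, 0, 0, 0, 1],
    [0, 0, 1.2, 0, 0, 0, 1],
    [0, 0, 1.6, 0, 0, 0, 1],
    [0, 0, 1.8, 0, 0, 0, 1]
  ]
}}

```text
time_s: 4.65
tool_pos: [564.8, 33.9, 352.0]
tool_rot: [3.141, -0.003, -0.002]
ft_force: [0.4, 0.1, -0.7]
gripper_width: 23.1
finger_force: 39.8
```

```bash
python3 - <<'E'
from h import *
o=monitor.get_obs();print(o['tool_pos'],o['tool_rot'],o['gripper_width'],o['ft_force'])
E
```

```text
[564.8101524   33.86572951 351.97684598] [ 3.14083933e+00 -3.22439209e-03 -2.49077991e-03] 23.05477091893859 [ 0.38123215  0.1147464  -0.73226864]
```

>>> {"method": "play_rows", "body": {
  "targets": [
    [0, 0, 0.5, 0, 0, 0, 1],
    [0, 0, 0.9, 0, 0, 0, 1],
    [0, 0, 1.2, 0, 0, 0, 1],
    [0, 0, 1.3, 0, 0, 0, 1],
    [0, 0, 1.35, 0, 0, 0, 1]
  ]
}}

```text
time_s: 5.15
tool_pos: [565.4, 35.1, 339.1]
tool_rot: [3.141, -0.0, -0.0]
ft_force: [-0.5, -0.1, -0.5]
gripper_width: 23.0
finger_force: 39.8
```

>>> {"method": "play_rows", "body": {
  "targets": [
    [0, 0, 0, 0, 0, 0, -0.3],
    [0, 0, 0, 0, 0, 0, -0.3],
    [0, 0, -1.5, 0, 0, 0, -0.3],
    [0, 0, -4, 0, 0, 0, -0.3],
    [-2, 0.5, -6, 0, 0, 0, -0.3]
  ]
}}

```text
time_s: 5.65
tool_pos: [547.2, 30.8, 400.5]
tool_rot: [-3.141, -0.001, -0.007]
ft_force: [-0.4, -0.1, -1.0]
gripper_width: 55.6
finger_force: 0.0
```

>>> {"method": "play_rows", "body": {
  "targets": [
    [-3, 1, 0, 0, 0, 0, 0.5],
    [-6, 2, 1, 0, 0, 0, 1],
    [-9.5, 4, 3, 0, 0, 0, 1],
    [-9.5, 4, 5, 0, 0, 0, 1],
    [-9.5, 4, 5, 0, 0, 0, 1]
  ]
}}

```text
time_s: 6.15
tool_pos: [449.2, -10.4, 348.1]
tool_rot: [3.141, -0.002, -0.005]
ft_force: [0.8, 0.5, 0.0]
gripper_width: 0.2
finger_force: 0.0
```

```bash
python3 - <<'E'
from h import *
import pickle
snap('wrist');s=snap('wrist','w4.png');pickle.dump(s,open('w4.pkl','wb'))
o=monitor.get_obs();print(o['tool_pos'],o['tool_rot'],o['gripper_width'],o['ft_force'])
print(proj(s,[564.5,33.8,176]),proj(s,[557,-66,125]),proj(s,[466,-3,70]))
E
```

```text
[451.31832503  -9.58402033 349.64919354] [-3.14131040e+00 -3.26272384e-04 -2.49402962e-03] 0.3446628160608506 [ 0.84999118  0.24586088 -0.06377955]
[181.69837549 -26.28062141] [451.61233245  36.84117303] [311.69816416 215.52256927]
```

View pics/w4.png

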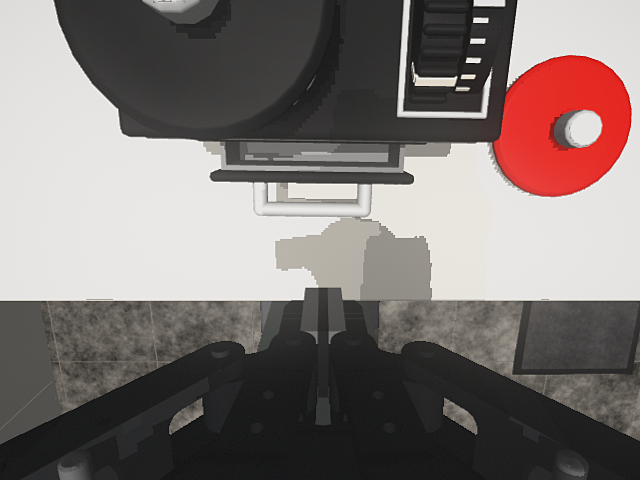

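The lid sits level on the hopper. The drawer is still out, with its handle bar at (312,210). The wheel's white line is at (433,82) and the slot's front edge is at row 116.

```bash
python3 - <<'E'
from h import *
import pickle
s=pickle.load(open('w4.pkl','rb'));w=pickle.load(open('w3.pkl','rb'))
print('handle',onz(s,255,210,70),onz(s,312,210,70),onz(s,369,210,70))
print('front face deck edge',onz(s,150,136,115),onz(s,498,140,115))
print('slot front',onz(s,398,115,115),onz(s,490,115,115),'slot rear',onz(w,265,65,115),onz(w,348,65,115))
print('long tick',onz(w,326,125,133),'wheel y',onz(w,272,120,138),onz(w,311,120,138))
for ax in (556,558,560,562):
    # white line: intersect ray with cylinder r=31..34
    c,d=ray(s,433,82)
    for r in (31,34):
        A=d[0]**2+d[2]**2;B=2*((c[0]-ax)*d[0]+(c[2]-105)*d[2]);C=(c[0]-ax)**2+(c[2]-105)**2-r*r
        t=(-B-np.sqrt(B*B-4*A*C))/2/A;P=c+t*d;print(ax,r,P.round(1),'ang from top',np.degrees(np.arctan2(P[0]-ax,P[2]-105)).round(1))
E
```

```text
handle [469.49630966  32.35813603  70.        ] [469.51514726  -3.21162559  70.        ] [469.53398668 -38.78481521  70.        ]
front face deck edge [514.9085923   74.25854243 115.        ] [513.116799   -95.46482026 115.        ]
slot front [524.75618191 -46.04062289 115.        ] [524.7830015 -90.2718206 115.       ] slot rear [598.8334796  -46.52076761 115.        ] [598.74735442 -89.35588467 115.        ]
long tick [568.80351117 -77.82693221 133.        ] wheel y [571.11566569 -51.8954586  138.        ] [571.07446726 -70.58877299 138.        ]
556 31 [538.  -57.9 130.2] ang from top -35.5
556 34 [537.7 -57.  133.6] ang from top -32.6
558 31 [538.2 -58.3 128.8] ang from top -39.8
558 34 [537.8 -57.4 132.3] ang from top -36.5
560 31 [538.3 -58.7 127.2] ang from top -44.3
560 34 [537.9 -57.7 130.9] ang from top -40.4
562 31 [538.5 -59.2 125.3] ang from top -49.2
562 34 [538.1 -58.2 129.2] ang from top -44.6
```

>>> {"method": "play_rows", "body": {
  "targets": [
    [-1.1, -0.6, 3, 0, 0, 0, 1],
    [-1.1, -0.6, 6.5, 0, 0, 0, 1],
    [-1.1, -0.6, 10, 0, 0, 0, 1],
    [-1.1, -0.6, 12.3, 0, 0, 0, 1],
    [-1.1, -0.6, 12.3, 0, 0, 0, 1]
  ]
}}

```text
time_s: 6.75
tool_pos: [440.3, -3.2, 224.5]
tool_rot: [-3.141, -0.001, 0.002]
ft_force: [-0.3, 0.8, -0.7]
gripper_width: -0.2
finger_force: 0.0
```

>>> {"method": "play_rows", "body": {
  "targets": [
    [0.7, 0, 0, 0, 0, 0, 1],
    [1.4, 0, 0, 0, 0, 0, 1],
    [2.1, 0, 0, 0, 0, 0, 1],
    [2.7, 0, 0, 0, 0, 0, 1],
    [3.2, 0, 0, 0, 0, 0, 1]
  ]
}}

```text
time_s: 7.25
tool_pos: [471.4, -4.0, 226.8]
tool_rot: [3.141, -0.001, -0.002]
ft_force: [-9.2, 0.2, 5.2]
gripper_width: 0.2
finger_force: 4.1
```

>>> {"method": "play_rows", "body": {
  "targets": [
    [0, 0, 0, 0, 0, 0, 1],
    [0.3, 0, 0, 0, 0, 0, 1]
  ]
}}

```text
time_s: 7.45
tool_pos: [472.2, -4.0, 226.2]
tool_rot: [3.141, -0.0, -0.01]
ft_force: [-8.8, 0.3, 5.5]
gripper_width: -0.1
finger_force: 4.7
```

>>> {"method": "play_rows", "body": {
  "targets": [
    [0.3, 0, 0, 0, 0, 0, 1],
    [0.3, 0, 0, 0, 0, 0, 1]
  ]
}}

```text
time_s: 7.65
tool_pos: [473.2, -4.1, 225.9]
tool_rot: [3.141, -0.0, -0.019]
ft_force: [-9.9, 0.7, 7.8]
gripper_width: -0.0
finger_force: 5.2
```

```bash
python3 - <<'E'
from h import *
import pickle
s=snap('wrist','w5.png');pickle.dump(s,open('w5.pkl','wb'))
o=monitor.get_obs();print(o['tool_pos'],o['tool_rot'],o['moment'],o['ft_force'])
E
```

```text
[473.21192443  -4.06375186 225.89391729] [ 3.14099597e+00 -2.18930590e-04 -1.88171925e-02] [0.06460574 2.09366489 0.02490566] [-10.48950917   1.19725906   7.38602054]
```

View pics/w5.png

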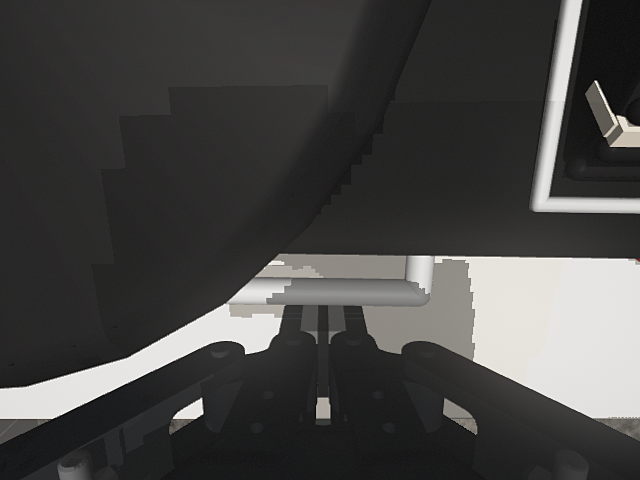

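The handle bar is now at rows 280 to 303 and the grinder front is tight behind it. I'll push a little harder and compare.

>>> {"method": "play_rows", "body": {
  "targets": [
    [0.5, 0, 0, 0, 0, 0, 1],
    [0.5, 0, 0, 0, 0, 0, 1],
    [0.5, 0, 0, 0, 0, 0, 1]
  ]
}}

```text
time_s: 8.0
tool_pos: [474.8, -4.1, 225.6]
tool_rot: [3.141, 0.0, -0.034]
ft_force: [-17.5, 0.8, 12.2]
gripper_width: 0.0
finger_force: 8.6
```

```bash
python3 - <<'E'
from h import *
import pickle
a=pickle.load(open('w5.pkl','rb'));b=snap('wrist')
o=monitor.get_obs();print(o['tool_pos'],o['tool_rot'],o['ft_force'])
for s in (a,b):
    g=cv2.cvtColor(s['color'],cv2.COLOR_BGR2GRAY).astype(int)
    col=g[240:320,385:400].mean(1);d=np.diff(col);i=np.argsort(-abs(d))[:6]+240;print(sorted(i))
    for v in sorted(i): print(onz(s,392,v,70)[:2].round(1),onz(s,392,v,115)[:2].round(1))
E
```

```text
[474.83252197  -4.10273983 225.59159372] [ 3.14059227e+00  2.61138009e-04 -3.38565795e-02] [-16.93712561   1.81518987  11.14273714]
[np.int64(254), np.int64(255), np.int64(278), np.int64(279), np.int64(305), np.int64(306)]
[500.1 -26.5] [514.7 -18.4]
[499.8 -26.5] [514.5 -18.4]
[491.8 -26.9] [509.4 -18.6]
[491.5 -26.9] [509.2 -18.6]
[482.1 -27.4] [503.2 -18.9]
[481.8 -27.4] [503.  -18.9]
[np.int64(257), np.int64(258), np.int64(278), np.int64(279), np.int64(280), np.int64(306)]
[499.4 -26.5] [514.9 -18.3]
[499.1 -26.6] [514.6 -18.3]
[492.2 -26.9] [510.2 -18.6]
[491.8 -26.9] [510.  -18.6]
[491.4 -26.9] [509.8 -18.6]
[482.1 -27.4] [503.8 -18.9]
```

The bar did not move while the force rose to 17 N, so the drawer is home. Next I back off and compute the wheel stroke.

>>> {"method": "play_rows", "body": {
  "targets": [
    [-1, 0, 0, 0, 0, 0, 1],
    [-3, 0, 0, 0, 0, 0, 1],
    [-5, 0, -2.5, 0, 0, 0, 1],
    [-5, 0, -6, 0, 0, 0, 1],
    [-5, 2, -10, 0, 0, 0, 1]
  ]
}}

```text
time_s: 8.55
tool_pos: [432.9, -21.8, 326.8]
tool_rot: [-3.14, -0.008, -0.001]
ft_force: [1.2, -0.1, -0.0]
gripper_width: 0.1
finger_force: 0.0
```

>>> {"method": "play_rows", "body": {
  "targets": [
    [3, 1.5, -1, 0, 0, 0, 1],
    [6, 3.5, -1, 0, 0, 0, 1],
    [6, 3.7, -1, 0, 0, 0, 1],
    [6, 3.7, -1, 0, 0, 0, 1]
  ]
}}

```text
time_s: 8.95
tool_pos: [493.0, -61.6, 336.3]
tool_rot: [3.141, -0.003, 0.003]
ft_force: [-0.1, 0.1, -0.0]
gripper_width: 0.1
finger_force: 0.0
```

```bash
python3 - <<'E'
from h import *
o=monitor.get_obs();print(o['tool_pos'],o['tool_rot'],o['ft_force'])
for th in range(-45,-9,5):
    b=np.radians(th-7.5);f=np.radians(th+7.5)
    zc=30.5*np.cos(b)+3.5;fx,fz=30.5*np.sin(f),30.5*np.cos(f)
    dz=zc+0.5-fz;xc=fx-np.sqrt(max(0,3.5**2-dz**2)) if abs(dz)<3.5 else fx
    print(th,'corner',round(xc,1),round(zc+.5,1),'TCP',561.5+xc-11,105+zc+.5+173)
togo([523,-61.2,320],[np.pi,0,0])
E
```

```text
[492.95729916 -61.57199421 336.27017863] [ 3.14123437e+00 -2.76999895e-03  3.26837408e-03] [-0.10056628  0.1157997  -0.04710165]
-45 corner -21.7 22.6 TCP 528.8355314687793 300.567223584766
-40 corner -19.7 24.6 TCP 530.7957047196066 302.60550133227764
-35 corner -17.5 26.5 TCP 532.9628785731117 304.4869587727088
-30 corner -15.2 28.2 TCP 535.3282066197557 306.1972768788827
-25 corner -12.6 29.7 TCP 537.8865719793414 307.723439097293
-20 corner -9.9 31.1 TCP 540.6397919719833 309.0538304119358
-15 corner -6.9 32.2 TCP 543.6053141547116 310.1783257415942
-10 corner -3.7 33.1 TCP 546.8459828710182 311.0883669978209
shift cm [ 3.   -0.04  1.63] turn deg [ 0.  -0.1 -0.1]
```

>>> {"method": "play_rows", "body": {
  "targets": [
    [1.7, 0, 0, 0, 0, 0, 1],
    [3.2, 0, 1.5, 0, 0, 0, 1],
    [3.2, 0, 2.8, 0, 0, 0, 1],
    [3.2, 0, 3.5, 0, 0, 0, 1],
    [3.2, 0, 3.5, 0, 0, 0, 1]
  ]
}}

```text
time_s: 9.45
tool_pos: [523.2, -60.2, 300.1]
tool_rot: [-3.141, -0.001, 0.005]
ft_force: [-0.4, 0.8, 0.7]
gripper_width: 0.1
finger_force: 0.0
```

>>> {"method": "play_rows", "body": {
  "targets": [
    [0.4, 0, 0, 0, 0, 0, 1],
    [0.6, 0, -0.15, 0, 0, 0, 1],
    [0.8, 0, -0.3, 0, 0, 0, 1],
    [1.05, 0, -0.45, 0, 0, 0, 1],
    [1.3, 0, -0.65, 0, 0, 0, 1]
  ]
}}

```text
time_s: 9.95
tool_pos: [537.8, -61.0, 308.2]
tool_rot: [3.141, -0.001, 0.002]
ft_force: [-2.4, 0.2, 0.4]
gripper_width: -0.3
finger_force: 1.5
```

>>> {"method": "play_rows", "body": {
  "targets": [
    [0.25, 0, -0.15, 0, 0, 0, 1],
    [0.5, 0, -0.25, 0, 0, 0, 1],
    [0.6, 0, -0.25, 0, 0, 0, 1],
    [0.6, 0, -0.25, 0, 0, 0, 1]
  ]
}}

```text
time_s: 10.35
tool_pos: [544.4, -60.9, 310.5]
tool_rot: [3.141, -0.0, 0.005]
ft_force: [0.6, -0.3, -0.4]
gripper_width: -0.0
finger_force: 0.0
```

```bash
python3 - <<'E'
from h import *
s=snap('wrist')
o=monitor.get_obs();print(o['tool_pos'],o['ft_force'])
c=s['color'];print(proj(s,[561.5,-61,137]),proj(s,[568.8,-78,133]))
cv2.imwrite('pics/w6.png',cv2.resize(c[:360,150:560],None,fx=1.6,fy=1.6))
E
```

```text
[544.06165923 -60.87811232 310.35236418] [ 8.51425003e-01  2.03401087e-04 -1.29059099e+00]
[323.00536632 270.85755764] [367.87096983 249.14554294]
```

View pics/w6.png

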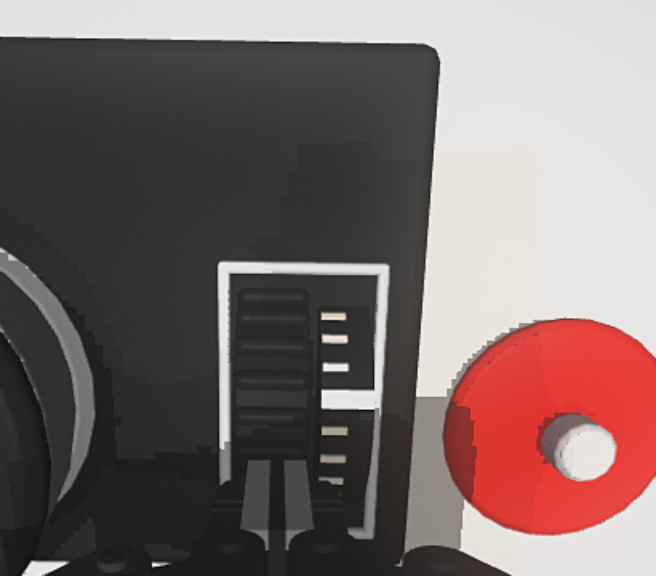

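The finger sits in a rib gap near tick 4 and the wheel has advanced. The long tick is at (350,398). Second stroke now.

>>> {"method": "play_rows", "body": {
  "targets": [
    [-0.4, 0, -0.8, 0, 0, 0, 1],
    [-1.5, 0, -0.7, 0, 0, 0, 1],
    [-1.9, 0, 0, 0, 0, 0, 1],
    [-1.9, 0, 0.9, 0, 0, 0, 1],
    [-1.9, 0, 0.9, 0, 0, 0, 1]
  ]
}}

```text
time_s: 10.9
tool_pos: [524.1, -60.8, 300.0]
tool_rot: [-3.141, 0.0, 0.003]
ft_force: [-1.1, 0.7, 0.3]
gripper_width: -0.2
finger_force: 0.0
```

>>> {"method": "play_rows", "body": {
  "targets": [
    [0.4, 0, 0, 0, 0, 0, 1],
    [0.6, 0, -0.15, 0, 0, 0, 1],
    [0.8, 0, -0.3, 0, 0, 0, 1],
    [1.05, 0, -0.45, 0, 0, 0, 1],
    [1.3, 0, -0.65, 0, 0, 0, 1]
  ]
}}

```text
time_s: 11.4
tool_pos: [537.7, -61.0, 308.0]
tool_rot: [3.141, -0.001, 0.002]
ft_force: [-1.5, -0.4, 0.7]
gripper_width: -0.1
finger_force: 1.7
```

>>> {"method": "play_rows", "body": {
  "targets": [
    [0.25, 0, -0.15, 0, 0, 0, 1],
    [0.5, 0, -0.25, 0, 0, 0, 1],
    [0.6, 0, -0.25, 0, 0, 0, 1],
    [0.6, 0, -0.25, 0, 0, 0, 1]
  ]
}}

```text
time_s: 11.8
tool_pos: [544.5, -60.9, 310.6]
tool_rot: [3.141, -0.0, 0.005]
ft_force: [-0.0, 0.7, 0.2]
gripper_width: 0.1
finger_force: 0.0
```

>>> {"method": "play_rows", "body": {
  "targets": [
    [-0.4, 0, -1, 0, 0, 0, 1],
    [-2, 0, -2.5, 0, 0, 0, 1],
    [-5, 0, -5, 0, 0, 0, 1],
    [-5, 0, -5, 0, 0, 0, 1]
  ]
}}

```text
time_s: 12.2
tool_pos: [490.6, -61.4, 362.8]
tool_rot: [3.141, -0.002, -0.0]
ft_force: [1.1, -0.7, 0.0]
gripper_width: -0.0
finger_force: 0.0
```

```bash
python3 - <<'E'
from h import *
import pickle
snap('wrist');s=snap('wrist');pickle.dump(s,open('w7.pkl','wb'))
o=monitor.get_obs();print(o['tool_pos'],o['ft_force'])
c=s['color'];p=proj(s,[561.5,-68,137]);print(p);x,y=p.astype(int)
y0=max(0,y-110);x0=x-120
b=cv2.resize(c[y0:y0+220,x0:x0+240],None,fx=2,fy=2)
t=snap('top')['color'][215:335,230:430];b2=np.clip(1.5*cv2.resize(t,(320,192),interpolation=cv2.INTER_CUBIC),0,255).astype(np.uint8)
im=np.zeros((440,800,3),np.uint8);im[:b.shape[0],:b.shape[1]]=b;im[:192,480:]=b2
print(x0,y0);cv2.imwrite('pics/w7.png',im)
E
```

```text
[493.38394337 -60.9732538  361.29719349] [-0.52404974  0.5197028  -0.54266127]
[337.19777003 126.94270567]
217 16
```

View pics/w7.png

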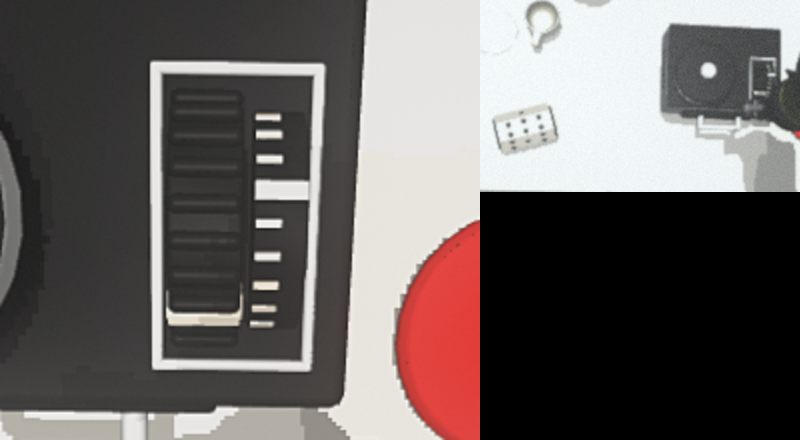

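The white line is still at the front, at (204,318) in the crop, which is tick 2. The finger slipped over the ribs. I'll measure the line numerically from here on and push deeper.

```bash
cat >> h.py <<'E'
def line(s,ax=561.5,r=31):
    """white line on wheel: bright pixels in the wheel's column band -> angle from top"""
    g=cv2.cvtColor(s['color'],cv2.COLOR_BGR2GRAY).astype(float);out=[]
    for th in np.arange(-70,60,0.5):
        a=np.radians(th);v=[]
        for y in (-57,-60,-63,-66):
            u,w=proj(s,[ax+r*np.sin(a),y,105+r*np.cos(a)])
            if 0<=u<639 and 0<=w<479: v.append(cv2.getRectSubPix(g.astype(np.float32),(1,1),(float(u),float(w)))[0,0])
        out.append((th,np.median(v) if len(v)>2 else 0))
    o=np.array(out);m=o[:,1]>110
    print('bright at',o[m,0], 'max',o[o[:,1].argmax()])
E
python3 - <<'E'
from h import *
import pickle
for f in('w3','w4','w7'): line(pickle.load(open(f+'.pkl','rb')))
o=monitor.get_obs();print(o['tool_pos'])
E
```

```text
bright at [-50.  -49.5 -49.  -48.5 -48.  -47.5 -47.  -46.5 -46.  -45.5 -45. ] max [-47.         231.55213928]
bright at [-51.5 -51.  -50.5 -50.  -49.5 -49.  -48.5 -48.  -47.5 -47.  -46.5 -46.
 -45.5 -45.  -44.5 -44.  -43.5 -43. ] max [-44.         247.35098267]
bright at [-55.  -54.5 -54.  -53.5 -53.  -52.5 -52.  -51.5 -51.  -50.5 -50.  -49.5
 -49.  -48.5 -48.  -47.5 -47.  -46.5 -46.  -45.5 -45.  -44.5] max [-46.        225.2260437]
[493.88651284 -60.89180999 360.71303268]
```

>>> {"method": "play_rows", "body": {
  "targets": [
    [3.5, 0, 0, 0, 0, 0, 1],
    [6.7, 0, 2, 0, 0, 0, 1],
    [6.7, 0, 4.4, 0, 0, 0, 1],
    [6.7, 0, 4.5, 0, 0, 0, 1]
  ]
}}

```text
time_s: 12.75
tool_pos: [561.8, -60.5, 312.9]
tool_rot: [-3.141, -0.001, 0.0]
ft_force: [-0.2, -0.4, -0.3]
gripper_width: 0.2
finger_force: 0.0
```

>>> {"method": "play_rows", "body": {
  "targets": [
    [0, 0, 0, 0, 0, 0, 1],
    [0, 0, 0.1, 0, 0, 0, 1]
  ]
}}

```text
time_s: 12.95
tool_pos: [560.0, -61.0, 314.5]
tool_rot: [3.141, -0.001, -0.001]
ft_force: [-1.4, 0.4, 0.1]
gripper_width: 0.0
finger_force: 0.0
```

>>> {"method": "play_rows", "body": {
  "targets": [
    [0, 0, 0.1, 0, 0, 0, 1],
    [0, 0, 0.15, 0, 0, 0, 1]
  ]
}}

```text
time_s: 13.15
tool_pos: [560.1, -61.0, 313.2]
tool_rot: [3.141, -0.001, 0.0]
ft_force: [0.0, 0.0, -0.7]
gripper_width: 0.0
finger_force: 0.0
```

>>> {"method": "play_rows", "body": {
  "targets": [
    [0, 0, 0.1, 0, 0, 0, 1],
    [0, 0, 0.15, 0, 0, 0, 1]
  ]
}}

```text
time_s: 13.35
tool_pos: [561.0, -61.0, 312.1]
tool_rot: [3.141, -0.001, 0.004]
ft_force: [0.8, -0.1, 6.5]
gripper_width: 0.0
finger_force: 3.5
```

>>> {"method": "play_rows", "body": {
  "targets": [
    [0, 0, 0.1, 0, 0, 0, 1],
    [0, 0, 0.15, 0, 0, 0, 1]
  ]
}}

```text
time_s: 13.55
tool_pos: [561.3, -61.0, 311.9]
tool_rot: [3.141, -0.001, 0.007]
ft_force: [-1.1, -0.9, 16.8]
gripper_width: -0.3
finger_force: 8.8
```

Contact at TCP z of about 312 confirms the height. Pressing flat on the top with 17 N gives enough friction to drag the wheel.

>>> {"method": "play_rows", "body": {
  "targets": [
    [0.2, 0, 0, 0, 0, 0, 1],
    [0.4, 0, 0, 0, 0, 0, 1],
    [0.6, 0, 0, 0, 0, 0, 1],
    [0.8, 0, 0, 0, 0, 0, 1],
    [1, 0, 0, 0, 0, 0, 1]
  ]
}}

```text
time_s: 14.05
tool_pos: [570.8, -61.1, 311.7]
tool_rot: [3.141, -0.001, 0.004]
ft_force: [-3.7, 0.6, 16.0]
gripper_width: 0.2
finger_force: 7.7
```

>>> {"method": "play_rows", "body": {
  "targets": [
    [0, 0, 0, 0, 0, 0, 1],
    [0, 0, -1, 0, 0, 0, 1],
    [-3.5, 0, -3, 0, 0, 0, 1],
    [-7.5, 0, -5, 0, 0, 0, 1],
    [-7.5, 0, -5, 0, 0, 0, 1]
  ]
}}

```text
time_s: 14.55
tool_pos: [490.6, -61.5, 361.3]
tool_rot: [3.141, -0.003, -0.008]
ft_force: [0.3, 0.3, -0.6]
gripper_width: -0.0
finger_force: 0.0
```

```bash
python3 - <<'E'
from h import *
snap('wrist');line(snap('wrist'));o=monitor.get_obs();print(o['tool_pos'])
E
```

```text
bright at [-36.5 -36.  -35.5 -35.  -34.5 -34.  -33.5 -33.  -32.5 -32.  -31.5 -31.
 -30.5 -30.  -29.5 -29.  -28.5 -28. ] max [-35.        231.7444458]
[495.10652466 -60.98730639 360.50654154]
```

>>> {"method": "play_rows", "body": {
  "targets": [
    [3, 0, 1, 0, 0, 0, 1],
    [5.6, 0, 3, 0, 0, 0, 1],
    [5.6, 0, 4.4, 0, 0, 0, 1],
    [5.6, 0, 4.4, 0, 0, 0, 1],
    [5.6, 0, 5, 0, 0, 0, 1]
  ]
}}

```text
time_s: 15.15
tool_pos: [552.1, -61.0, 310.9]
tool_rot: [3.142, -0.001, 0.002]
ft_force: [-10.0, 2.2, 53.9]
gripper_width: -0.1
finger_force: 26.7
```

>>> {"method": "play_rows", "body": {
  "targets": [
    [0, 0, 0, 0, 0, 0, 1],
    [0.4, 0, 0, 0, 0, 0, 1],
    [0.8, 0, 0, 0, 0, 0, 1],
    [1.2, 0, 0, 0, 0, 0, 1],
    [1.6, 0, 0, 0, 0, 0, 1]
  ]
}}

```text
time_s: 15.65
tool_pos: [566.6, -61.1, 312.0]
tool_rot: [3.141, -0.001, -0.001]
ft_force: [-2.2, 0.7, 12.6]
gripper_width: -0.1
finger_force: 6.4
```

>>> {"method": "play_rows", "body": {
  "targets": [
    [0.3, 0, 0, 0, 0, 0, 1],
    [0.3, 0, 0, 0, 0, 0, 1],
    [0.3, 0, -1, 0, 0, 0, 1],
    [-3.5, 0, -3, 0, 0, 0, 1],
    [-7.5, 0, -5, 0, 0, 0, 1]
  ]
}}

```text
time_s: 16.15
tool_pos: [492.2, -60.9, 360.5]
tool_rot: [3.141, -0.0, 0.003]
ft_force: [-1.1, -0.0, 1.0]
gripper_width: 0.1
finger_force: 0.0
```

>>> {"method": "play_rows", "body": {
  "targets": [
    [0, 0, 0, 0, 0, 0, 1],
    [0, 0, 0, 0, 0, 0, 1]
  ]
}}

```text
time_s: 16.35
tool_pos: [492.3, -61.1, 360.9]
tool_rot: [3.141, -0.001, 0.004]
ft_force: [0.7, -0.6, -0.4]
gripper_width: -0.1
finger_force: 0.0
```

```bash
python3 - <<'E'
from h import *
snap('wrist');line(snap('wrist'));o=monitor.get_obs();print(o['tool_pos'])
E
```

```text
bright at [-3.  -2.5 -2.  -1.5 -1.  -0.5  0.   0.5  1.   1.5  2.   2.5  3.   3.5] max [  2.5        244.05963135]
[493.50621709 -60.84999658 360.01873781]
```

>>> {"method": "play_rows", "body": {
  "targets": [
    [3.3, 0, 1, 0, 0, 0, 1],
    [6.4, 0, 3, 0, 0, 0, 1],
    [6.4, 0, 4.2, 0, 0, 0, 1],
    [6.4, 0, 4.4, 0, 0, 0, 1],
    [6.4, 0, 4.6, 0, 0, 0, 1]
  ]
}}

```text
time_s: 16.95
tool_pos: [555.8, -61.0, 313.0]
tool_rot: [3.141, -0.001, -0.003]
ft_force: [-0.5, 0.4, -0.1]
gripper_width: -0.1
finger_force: 0.0
```

>>> {"method": "play_rows", "body": {
  "targets": [
    [0, 0, 0.1, 0, 0, 0, 1],
    [0, 0, 0.2, 0, 0, 0, 1],
    [0, 0, 0.3, 0, 0, 0, 1],
    [0, 0, 0.35, 0, 0, 0, 1]
  ]
}}

```text
time_s: 17.35
tool_pos: [556.2, -61.1, 311.8]
tool_rot: [3.141, -0.001, 0.002]
ft_force: [-4.1, 0.5, 12.7]
gripper_width: 0.0
finger_force: 6.6
```

>>> {"method": "play_rows", "body": {
  "targets": [
    [0.2, 0, 0, 0, 0, 0, 1],
    [0.4, 0, 0, 0, 0, 0, 1],
    [0.6, 0, 0, 0, 0, 0, 1],
    [0.8, 0, 0, 0, 0, 0, 1],
    [1, 0, 0, 0, 0, 0, 1]
  ]
}}

```text
time_s: 17.85
tool_pos: [565.7, -61.2, 311.8]
tool_rot: [3.141, -0.001, -0.0]
ft_force: [-5.7, -0.3, 13.4]
gripper_width: -0.0
finger_force: 6.3
```

>>> {"method": "play_rows", "body": {
  "targets": [
    [0, 0, 0, 0, 0, 0, 1],
    [0, 0, -1, 0, 0, 0, 1],
    [-3.5, 0, -3, 0, 0, 0, 1],
    [-7.5, 0, -5, 0, 0, 0, 1],
    [-7.5, 0, -5, 0, 0, 0, 1]
  ]
}}

```text
time_s: 18.35
tool_pos: [486.7, -61.5, 362.3]
tool_rot: [3.141, -0.003, -0.006]
ft_force: [1.1, -1.1, -0.5]
gripper_width: 0.1
finger_force: 0.0
```

```bash
python3 - <<'E'
from h import *
snap('wrist');s=snap('wrist','w8.png');line(s);o=monitor.get_obs();print(o['tool_pos'])
g=cv2.cvtColor(s['color'],cv2.COLOR_BGR2GRAY).astype(np.float32)
# tick profile on scale rim (r=29)
for y in (-76,-86):
    L=[(th,cv2.getRectSubPix(g,(1,1),tuple(map(float,proj(s,[561.5+29*np.sin(np.radians(th)),y,105+29*np.cos(np.radians(th))]))))[0,0]) for th in range(-64,66,2)]
    print(y,[t for t,v in L if v>120])
E
```

```text
bright at [12.5 13.  13.5 14.  14.5 15.  15.5 16.  16.5 17.  17.5 18.  18.5 19.
 19.5 20. ] max [ 19.         245.96185303]
[491.23139278 -61.01214417 361.39504345]
-76 [-64, -62, -60, -58, -48, -46, -44, -32, -30, -16, -14, -2, 0, 12, 14, 16, 18, 28, 30, 32, 42, 44, 46, 56, 58, 60, 62]
-86 [-64, -62, -60, -58, -56, -54, -52, -50, -48, -46, -44, -42, -40, -38, -36, -34, -32, -30, -28, -26, -24, -22, -20, -18, -16, -14, -12, -10, -8, -6, -4, -2, 0, 2, 4, 6, 8, 10, 12, 14, 16, 18, 20, 22, 24, 26, 28, 30, 32, 34, 36, 38, 40, 42, 44, 46, 48, 50, 52, 54, 56, 58, 60, 62, 64]
```

The line now rests at about 16°, in line with the long tick at 12 to 18°. On to the timer.

>>> {"method": "play_rows", "body": {
  "targets": [
    [-1, -4, -1, 0, 0, 0, 1],
    [-2, -8, -2, 0, 0, 0, 0],
    [-3, -12, -2, 0, 0, 0, -1],
    [-4, -16, -2, 0, 0, 0, -1],
    [-5, -20.5, -2, 0, 0, 0, -1]
  ]
}}

```text
time_s: 18.95
tool_pos: [442.2, 145.8, 380.2]
tool_rot: [-3.141, 0.002, -0.003]
ft_force: [0.9, 1.1, -0.1]
gripper_width: 58.2
finger_force: 0.0
```

>>> {"method": "play_rows", "body": {
  "targets": [
    [0, -4, 0, 0, 0, 0, -1],
    [0, -8, 0, 0, 0, 0, -1],
    [0, -12, 0, 0, 0, 0, -1],
    [0, -16, 0, 0, 0, 0, -1],
    [0, -18, 0, 0, 0, 0, -1]
  ]
}}

```text
time_s: 19.45
tool_pos: [441.3, 329.6, 379.9]
tool_rot: [-3.138, -0.008, -0.002]
ft_force: [-0.6, -0.1, -0.3]
gripper_width: 85.2
finger_force: 0.0
```

```bash
python3 - <<'E'
from h import *
import pickle
snap('wrist');s=snap('wrist','w9.png');pickle.dump(s,open('w9.pkl','wb'))
o=monitor.get_obs();print(o['tool_pos'],o['tool_rot'],o['joint_positions'])
P=[488,318,28]
print(proj(s,P))
hsv=cv2.cvtColor(s['color'],cv2.COLOR_BGR2HSV);g=cv2.cvtColor(s['color'],cv2.COLOR_BGR2GRAY)
u,v=proj(s,P).astype(int)
# dots/dark blobs around the timer
m=((g<100)*255).astype(np.uint8);n,lab,st,ce=cv2.connectedComponentsWithStats(m)
for i in range(1,n):
    if abs(ce[i][0]-u)<140 and abs(ce[i][1]-v)<110 and 5<st[i][4]<4000: print(st[i],ce[i].round(1),onz(s,*ce[i],56)[:2].round(1))
E
```

```text
[441.2394863  329.21103691 379.76107244] [-3.13768244e+00 -1.02303575e-02 -2.06981573e-03] [-0.7873995   0.62452864  0.10433255  1.83108234 -0.09947178  0.68747238
 -2.19017036]
[343.98567006 157.85898   ]
[394 116  19  65 245] [405.8 146.7] [497.9 275.8]
[329 132  10   7  50] [333.5 134.7] [505.7 327. ]
[370 142  12  12 109] [375.4 147.2] [497.4 297.3]
[271 150  21  64 247] [278.5 182.3] [472.  366.2]
[334 152  12  11 103] [339.7 157.1] [490.3 322.3]
[300 162  11  11  98] [304.5 167.1] [483.  347.4]
[376 165  11  12 101] [380.8 170.8] [480.9 292.7]
[340 175  12  12 100] [345.6 180.4] [473.9 317.8]
[378 183  11   6  41] [383.2 185.5] [470.4 290.5]
[306 185  11  11  98] [310.9 190.1] [466.5 342.8]
[378 191  11   6  33] [382.8 193.5] [464.6 290.4]
[345 197  11   5  33] [349.9 198.6] [460.6 314.3]
[310 202  11   5  38] [315.4 203.9] [456.4 339.5]
[314 209  10   5  31] [318.8 210.8] [451.3 337. ]
```

View pics/w9.png

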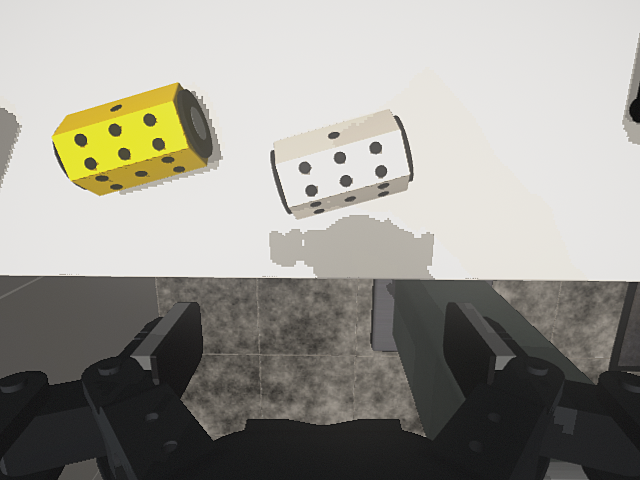

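White timer at (344,160), six-dot face up. Its dots give a centre of about (482,320) and an axis yaw of 16°.

>>> {"method": "play_rows", "body": {
  "targets": [
    [-1, 0.6, 0.8, 0, 0, -8, -1],
    [-2, 1.2, 1.6, 0, 0, -16, -1],
    [-3, 1.8, 2.4, 0, 0, -24, -1],
    [-4, 2.4, 3.2, 0, 0, -32, -1],
    [-5, 3, 4, 0, 0, -40, -1]
  ]
}}

```text
time_s: 20.05
tool_pos: [392.0, 293.3, 339.8]
tool_rot: [2.95, 1.08, 0.001]
ft_force: [-0.4, -0.3, 0.7]
gripper_width: 85.4
finger_force: 0.0
```

>>> {"method": "play_rows", "body": {
  "targets": [
    [0, 0, 0, 0, 0, -8, -1],
    [0, 0, 0, 0, 0, -16, -1],
    [0, 0, 0, 0, 0, -24, -1],
    [0, 0, 0, 0, 0, -32, -1],
    [0, 0, 0, 0, 0, -40, -1]
  ]
}}

```text
time_s: 20.55
tool_pos: [392.4, 293.5, 340.0]
tool_rot: [2.402, 2.023, 0.001]
ft_force: [0.0, 0.1, 0.2]
gripper_width: 85.2
finger_force: 0.0
```

```bash
cat >> h.py <<'E'
def tim(c,yaw,phi,L):
    y=np.radians(yaw);f=np.radians(phi);n=np.array([np.cos(y),np.sin(y),0]);a=np.array([-np.sin(y),np.cos(y),0]);k=np.array([0,0,1.])
    d=np.sin(f)*n-np.cos(f)*k;return np.array(c)-L*d,Ro.from_matrix(np.c_[a,np.cross(d,a),d]).as_rotvec()
def dots(s,z=56,r=60,c=(482.5,320)):
    g=cv2.cvtColor(s['color'],cv2.COLOR_BGR2GRAY);m=((g<100)*255).astype(np.uint8);n,lab,st,ce=cv2.connectedComponentsWithStats(m)
    for i in range(1,n):
        P=onz(s,*ce[i],z)[:2]
        if np.hypot(*(P-np.array(c)))<r and 15<st[i][4]<900: print(st[i],ce[i].round(),P.round(1))
E
python3 - <<'E'
from h import *
o=monitor.get_obs();print(o['tool_pos'],o['joint_positions'])
togo(*tim([482.5,320,28],16,30,235))
snap('wrist');dots(snap('wrist'))
E
```

```text
[392.42825608 293.48075381 340.00354399] [-0.55076629  0.62995157 -0.29401881  2.02828642  0.34593525  0.52995469
 -1.26295511]
shift cm [-0.97 -2.16 10.85] turn deg [-29.4   6.8 -25.2]
[381  81  77  41 609] [419. 101.] [463.7 365.6]
[448 120  14  15 160] [455. 127.] [483.3 347.7]
[422 133  14  14 155] [428. 139.] [466.9 342.9]
[404 141  10  13  96] [408. 147.] [454.4 340.3]
[388 146   9  12  78] [392. 152.] [444.1 339.1]
[483 148   5  13  30] [485. 154.] [500.4 328.6]
[463 160  14  13 146] [470. 166.] [490.4 322.7]
[438 172  13  14 140] [444. 178.] [474.1 317.9]
[411 181   9  11  80] [415. 186.] [455.9 316. ]
[478 198  13  13 135] [484. 204.] [497.7 297.5]
[452 209  13  13 132] [458. 215.] [481.2 292.9]
[434 215  10  12  83] [438. 221.] [468.3 291.5]
[417 216   9  11  69] [421. 221.] [457.3 292.8]
[435 229  66  20 185] [471. 241.] [488.1 274.3]
```

>>> {"method": "play_rows", "body": {
  "targets": [
    [-0.2, -0.4, 2.2, -5.9, 1.4, -5, -1],
    [-0.4, -0.9, 4.3, -11.8, 2.7, -10, -1],
    [-0.6, -1.3, 6.5, -17.6, 4.1, -15.1, -1],
    [-0.8, -1.7, 8.7, -23.5, 5.4, -20.2, -1],
    [-1, -2.2, 10.85, -29.4, 6.8, -25.2, -1]
  ]
}}

```text
time_s: 21.15
tool_pos: [371.1, 276.0, 266.7]
tool_rot: [2.014, 2.126, 0.149]
ft_force: [-0.2, -1.0, -0.7]
gripper_width: 85.7
finger_force: 0.0
```

>>> {"method": "play_rows", "body": {
  "targets": [
    [0, 0, 0, 0, 0, 0, -1],
    [0, 0, 0, 0, 0, 0, -1]
  ]
}}

```text
time_s: 21.35
tool_pos: [371.3, 275.6, 266.7]
tool_rot: [2.018, 2.128, 0.147]
ft_force: [0.5, 0.2, -0.2]
gripper_width: 85.5
finger_force: 0.0
```

```bash
python3 - <<'E'
from h import *
o=monitor.get_obs();print(o['tool_pos'],o['joint_positions'])
togo(*tim([482.3,320.3,28],16,30,165))
E
```

```text
[371.32449085 275.63737483 266.74769193] [-0.74235055  0.74006968 -0.10655576  2.22454453  1.30026213  0.28804219
 -2.03970663]
shift cm [2.81 1.19 9.87] turn deg [-18.2   9.1 -10.9]
```

The 30° forward tilt hits the wrist singularity, because q6 runs towards its lower limit. Instead I'll grip across the two side edges with the tool upright, lift, roll it 40° away and let it tip onto the next face.

```bash
python3 - <<'E'
from h import *
togo(*tim([482.3,320.3,28],16,0,290))
E
```

```text
shift cm [ 3.55 12.18 -2.91] turn deg [ 11.7   6.  -12.9]
```

>>> {"method": "play_rows", "body": {
  "targets": [
    [0.7, 2.4, -0.6, 2.3, 1.2, -2.6, -1],
    [1.4, 4.9, -1.2, 4.7, 2.4, -5.2, -1],
    [2.1, 7.3, -1.7, 7, 3.6, -7.7, -1],
    [2.8, 9.7, -2.3, 9.4, 4.8, -10.3, -1],
    [3.55, 12.2, -2.9, 11.7, 6, -12.9, -1]
  ]
}}

```text
time_s: 21.85
tool_pos: [483.6, 320.7, 320.0]
tool_rot: [-1.884, -2.507, -0.001]
ft_force: [0.7, 0.4, -1.3]
gripper_width: 85.5
finger_force: 0.0
```

>>> {"method": "play_rows", "body": {
  "targets": [
    [0, 0, 0, 0, 0, 0, -1],
    [0, 0, 0, 0, 0, 0, -1]
  ]
}}

```text
time_s: 22.05
tool_pos: [482.7, 320.4, 318.4]
tool_rot: [-1.891, -2.508, -0.001]
ft_force: [-0.1, -0.2, 0.1]
gripper_width: 85.1
finger_force: 0.0
```

```bash
python3 - <<'E'
from h import *
o=monitor.get_obs();print(o['tool_pos'],o['joint_positions'])
togo(*tim([482.3,320.3,28],16,0,235))
togo(*tim([482.3,320.3,28],16,0,169))
E
```

```text
[482.67186992 320.35241707 318.42520202] [-0.30471529  0.81174213 -0.638071    1.77312335  0.6589729   0.78137135
 -1.00044136]
shift cm [-0.   -0.04  5.54] turn deg [ 0.  -0.1 -0. ]
shift cm [-1.000e-02 -4.000e-02  1.214e+01] turn deg [ 0.  -0.1 -0. ]
```

>>> {"method": "play_rows", "body": {
  "targets": [
    [0, 0, 3.5, 0, 0, 0, -1],
    [0, 0, 7, 0, 0, 0, -1],
    [0, 0, 10.5, 0, 0, 0, -1],
    [0, 0, 12.9, 0, 0, 0, -1],
    [0, 0, 12.9, 0, 0, 0, -1]
  ],
  "newtons": 40
}}

```text
time_s: 22.55
tool_pos: [479.5, 319.7, 186.3]
tool_rot: [-1.884, -2.513, 0.013]
ft_force: [-0.4, 0.1, -0.6]
gripper_width: 85.3
finger_force: 0.0
```

>>> {"method": "play_rows", "body": {
  "targets": [
    [0, 0, 0, 0, 0, 0, -0.6],
    [0, 0, 0, 0, 0, 0, 1],
    [0, 0, 0, 0, 0, 0, 1],
    [0, 0, 0, 0, 0, 0, 1]
  ]
}}

```text
time_s: 22.95
tool_pos: [481.9, 321.5, 190.9]
tool_rot: [1.886, 2.512, 0.004]
ft_force: [-1.3, -0.8, 8.0]
gripper_width: 62.6
finger_force: 44.1
```

>>> {"method": "play_rows", "body": {
  "targets": [
    [0, 0, -1, 0, 0, 0, 1],
    [0, 0, -2.5, 0, 0, 0, 1],
    [0, 0, -4, 0, 0, 0, 1],
    [0, 0, -4, 0, 0, 0, 1]
  ]
}}

```text
time_s: 23.35
tool_pos: [482.7, 321.5, 231.9]
tool_rot: [1.887, 2.511, 0.007]
ft_force: [1.2, 1.3, -1.5]
gripper_width: 62.9
finger_force: 44.7
```

```bash
python3 - <<'E'
from h import *
o=monitor.get_obs();print(o['tool_pos'],o['joint_positions'],o['ft_force'],o['gripper_width'])
L=161
for al in (8,16,24,32,40): a=np.radians(al);print(al,'y',round(L*np.sin(a)/10,2),'z',round(L*(1-np.cos(a))/10,2))
E
```

```text
[482.73715869 321.53732527 231.8822649 ] [-0.36297448  0.93034134 -0.53684743  1.81658339  0.78830015  0.61666158
 -1.10772322] [ 1.23146344  1.29920957 -1.5159623 ] 62.915603071576484
8 y 2.24 z 0.16
16 y 4.44 z 0.62
24 y 6.55 z 1.39
32 y 8.53 z 2.45
40 y 10.35 z 3.77
```

>>> {"method": "play_rows", "body": {
  "targets": [
    [0, 2.2, 0.16, 8, 0, 0, 1],
    [0, 4.4, 0.6, 16, 0, 0, 1],
    [0, 6.55, 1.4, 24, 0, 0, 1],
    [0, 8.5, 2.45, 32, 0, 0, 1],
    [0, 10.35, 3.8, 40, 0, 0, 1]
  ]
}}

```text
time_s: 23.85
tool_pos: [583.0, 349.3, 191.3]
tool_rot: [-1.572, -2.09, 0.764]
ft_force: [0.6, -1.1, -2.1]
gripper_width: 62.6
finger_force: 44.8
```

>>> {"method": "play_rows", "body": {
  "targets": [
    [0, 0, 0, 0, 0, 0, 1],
    [0, 0, 0, 0, 0, 0, 1]
  ]
}}

```text
time_s: 24.05
tool_pos: [580.9, 349.7, 190.0]
tool_rot: [-1.574, -2.095, 0.762]
ft_force: [-1.2, 1.3, -1.2]
gripper_width: 62.9
finger_force: 44.8
```

```bash
python3 - <<'E'
from h import *
o=monitor.get_obs();print(o['tool_pos'],o['joint_positions'],o['ft_force'],o['gripper_width'])
R=Ro.from_rotvec(o['tool_rot']).as_matrix();d=R[:,2];print('tilt',np.degrees(np.arccos(-d[2])),'centre',o['tool_pos']+161*d,'tipfar z',(np.array(o['tool_pos'])+166*d+40*R[:,1])[2])
k=R.T@[0,0,-1.];print('down in tool',k)
E
```

```text
[580.86145536 349.72880666 189.98172625] [-0.29905969  1.28020429 -0.71135136  1.10232239  0.35911908  1.56953398
 -0.63504931] [-1.18181108  1.25739412 -1.2099212 ] 62.934886782245734
tilt 39.95051405268843 centre [481.58327641 320.88904782  66.55923439] tipfar z 37.041213808648564
down in tool [4.30817941e-04 6.42125598e-01 7.66599328e-01]
```

>>> {"method": "play_rows", "body": {
  "targets": [
    [0, 0.64, 0.77, 0, 0, 0, 1],
    [0, 1.28, 1.53, 0, 0, 0, 1],
    [0, 1.8, 2.15, 0, 0, 0, 1],
    [0, 2.05, 2.45, 0, 0, 0, 1],
    [0, 2.05, 2.45, 0, 0, 0, 1]
  ]
}}

```text
time_s: 24.55
tool_pos: [581.0, 349.4, 158.5]
tool_rot: [-1.573, -2.094, 0.764]
ft_force: [-1.3, -0.7, -1.7]
gripper_width: 62.7
finger_force: 44.8
```

>>> {"method": "play_rows", "body": {
  "targets": [
    [0, 0.06, 0.08, 0, 0, 0, 1],
    [0, 0.06, 0.08, 0, 0, 0, 1]
  ]
}}

```text
time_s: 24.75
tool_pos: [581.3, 349.7, 158.4]
tool_rot: [-1.573, -2.095, 0.762]
ft_force: [-0.5, -0.3, -1.3]
gripper_width: 62.9
finger_force: 44.8
```

>>> {"method": "play_rows", "body": {
  "targets": [
    [0, 0.06, 0.08, 0, 0, 0, 1],
    [0, 0.06, 0.08, 0, 0, 0, 1]
  ]
}}

```text
time_s: 24.95
tool_pos: [581.2, 349.7, 157.2]
tool_rot: [-1.573, -2.095, 0.762]
ft_force: [0.0, 0.5, -1.6]
gripper_width: 62.6
finger_force: 44.8
```

>>> {"method": "play_rows", "body": {
  "targets": [
    [0, 0.06, 0.08, 0, 0, 0, 1],
    [0, 0.06, 0.08, 0, 0, 0, -0.7],
    [0, 0.06, -0.7, 0, 0, 0, -0.75],
    [0, 0.06, -2, 0, 0, 0, -0.8],
    [0, 0.06, -4, 0, 0, 0, -0.9]
  ]
}}

```text
time_s: 25.45
tool_pos: [606.3, 356.9, 187.5]
tool_rot: [-1.572, -2.094, 0.765]
ft_force: [1.4, -0.0, 0.4]
gripper_width: 81.6
finger_force: 0.0
```

>>> {"method": "play_rows", "body": {
  "targets": [
    [0, 0, -3, 0, 0, 0, -1],
    [0, -2, -7, -8, 0, 0, -1],
    [0, -4, -10, -16, 0, 0, -1],
    [0, -6, -12, -24, 0, 0, -1],
    [0, -8, -12, -32, 0, 0, -1]
  ]
}}

```text
time_s: 25.95
tool_pos: [623.0, 362.4, 335.1]
tool_rot: [-1.839, -2.444, 0.152]
ft_force: [-0.1, -0.6, -0.4]
gripper_width: 85.1
finger_force: 0.0
```

```bash
python3 - <<'E'
from h import *
snap('wrist');s=snap('wrist','w10.png');o=monitor.get_obs();print(o['tool_pos'],o['ft_force'])
dots(s,56,75,(490,322))
E
```

```text
[618.37980434 362.03893319 334.71919168] [-0.41305013 -0.34359669  0.41419432]
[156 157  82  11 706] [196. 162.] [491.8 373.7]
[229 189  10  13  94] [234. 195.] [520.6 360.8]
[163 192  12  14 125] [169. 199.] [478.4 344.9]
[187 193  13  13 133] [193. 199.] [494.7 349.8]
[209 192  11  13 112] [214. 198.] [508.3 354.9]
[231 226  10  12 103] [235. 231.] [527.1 337.6]
[211 230  12  13 118] [216. 236.] [515.3 330.4]
[179 232  12  12 114] [184. 237.] [493.9 322.3]
[233 260  10  12  99] [237. 266.] [533.9 314.7]
[214 266  11  13 111] [219. 272.] [522.4 306. ]
[170 268  12  11 107] [175. 273.] [492.9 294.8]
[194 269  11  12 110] [199. 274.] [509.3 299.6]
```

The five-dot face is now up and the timer is centred at (494,322). Repeat for the four-dot face.

```bash
python3 - <<'E'
from h import *
togo(*tim([493.9,322.3,28],16.1,0,280))
E
```

```text
shift cm [ -0.28 -12.57   4.44] turn deg [-7.9  0.   0.4]
```

>>> {"method": "play_rows", "body": {
  "targets": [
    [-0.1, -4, 1, -2.7, 0, 0.1, -1],
    [-0.2, -8, 2.5, -5.3, 0, 0.3, -1],
    [-0.3, -12.6, 4.4, -7.9, 0, 0.4, -1],
    [-0.3, -12.6, 4.4, -7.9, 0, 0.4, -1],
    [-0.3, -12.6, 4.4, -7.9, 0, 0.4, -1]
  ]
}}

```text
time_s: 26.55
tool_pos: [496.1, 321.7, 303.6]
tool_rot: [-1.893, -2.507, 0.013]
ft_force: [0.9, 0.3, 0.9]
gripper_width: 85.3
finger_force: 0.0
```

```bash
python3 - <<'E'
from h import *
s=snap('wrist');dots(s,56,40,(494,322))
togo(*tim([493.9,322.3,28],16.1,0,161))
E
```

```text
[270 189   7  15  76] [273. 196.] [461.  343.8]
[282 193   7  16  89] [285. 200.] [467.8 343.2]
[354 193   8  15  83] [358. 200.] [505.5 354.2]
[298 195  16  16 191] [305. 202.] [478.7 345.2]
[329 195  16  15 189] [337. 202.] [495. 350.]
[366 232   7  14  78] [369. 238.] [517.9 335.4]
[353 238   8  16  97] [356. 245.] [512.4 329.8]
[314 241  16  16 186] [321. 248.] [494.2 322.5]
[273 272   7  14  75] [276. 279.] [474.2 298. ]
[365 272   7  14  68] [368. 278.] [524.5 313. ]
[284 280   8  16  88] [287. 287.] [481.8 294.6]
[352 280   8  15  84] [356. 287.] [519.4 305.9]
[300 285  15  14 176] [307. 292.] [493.2 295.1]
[329 285  15  14 170] [336. 292.] [509.5 300. ]
shift cm [ 0.1  -0.4  11.54] turn deg [-0.1  0.1 -0.4]
```

>>> {"method": "play_rows", "body": {
  "targets": [
    [0.1, -0.2, 3.5, 0, 0, 0, -1],
    [0.1, -0.3, 7, 0, 0, 0, -1],
    [0.1, -0.3, 10, 0, 0, 0, -1],
    [0.1, -0.3, 11.6, 0, 0, 0, -1],
    [0.1, -0.3, 11.6, 0, 0, 0, -1]
  ]
}}

```text
time_s: 27.1
tool_pos: [494.6, 322.4, 186.5]
tool_rot: [1.897, 2.504, -0.006]
ft_force: [0.4, -0.5, 1.0]
gripper_width: 85.4
finger_force: 0.0
```

>>> {"method": "play_rows", "body": {
  "targets": [
    [0, 0, 0, 0, 0, 0, -0.6],
    [0, 0, 0, 0, 0, 0, 1],
    [0, 0, 0, 0, 0, 0, 1],
    [0, 0, 0, 0, 0, 0, 1]
  ]
}}

```text
time_s: 27.5
tool_pos: [494.3, 322.8, 190.5]
tool_rot: [1.895, 2.505, 0.003]
ft_force: [1.4, -0.1, 6.6]
gripper_width: 63.2
finger_force: 44.1
```

>>> {"method": "play_rows", "body": {
  "targets": [
    [0, 0, -1, 0, 0, 0, 1],
    [0, 0, -2.5, 0, 0, 0, 1],
    [0, 0, -4, 0, 0, 0, 1],
    [0, 0, -4, 0, 0, 0, 1]
  ]
}}

```text
time_s: 27.9
tool_pos: [494.0, 322.8, 231.4]
tool_rot: [1.895, 2.505, 0.004]
ft_force: [0.2, 0.7, -2.2]
gripper_width: 62.1
finger_force: 44.6
```

>>> {"method": "play_rows", "body": {
  "targets": [
    [0, 2.2, 0.16, 8, 0, 0, 1],
    [0, 4.4, 0.6, 16, 0, 0, 1],
    [0, 6.55, 1.4, 24, 0, 0, 1],
    [0, 8.5, 2.45, 32, 0, 0, 1],
    [0, 10.35, 3.8, 40, 0, 0, 1]
  ]
}}

```text
time_s: 28.4
tool_pos: [594.4, 349.8, 190.8]
tool_rot: [-1.577, -2.083, 0.764]
ft_force: [1.0, 0.7, -3.2]
gripper_width: 62.9
finger_force: 44.8
```

>>> {"method": "play_rows", "body": {
  "targets": [
    [0, 0, 0, 0, 0, 0, 1],
    [0, 0, 0, 0, 0, 0, 1]
  ]
}}

```text
time_s: 28.6
tool_pos: [592.3, 350.3, 189.3]
tool_rot: [-1.579, -2.087, 0.762]
ft_force: [-0.6, -0.3, -0.9]
gripper_width: 62.9
finger_force: 44.8
```

```bash
python3 - <<'E'
from h import *
o=monitor.get_obs();print(o['tool_pos'],o['ft_force'],o['gripper_width'])
R=Ro.from_rotvec(o['tool_rot']).as_matrix();d=R[:,2];print('tilt',np.degrees(np.arccos(-d[2])),'centre',o['tool_pos']+161*d)
E
```

```text
[592.33506566 350.28795688 189.33169609] [-0.56885546 -0.28983584 -0.90365507] 62.91974764470419
tilt 40.06598057419436 centre [492.64279013 321.98980309  66.11779796]
```

Now lower by about 33 mm and release as before.

>>> {"method": "play_rows", "body": {
  "targets": [
    [0, 0.64, 0.77, 0, 0, 0, 1],
    [0, 1.28, 1.53, 0, 0, 0, 1],
    [0, 1.8, 2.15, 0, 0, 0, 1],
    [0, 2.1, 2.5, 0, 0, 0, 1],
    [0, 2.13, 2.54, 0, 0, 0, 1]
  ]
}}

```text
time_s: 29.1
tool_pos: [592.5, 349.9, 156.7]
tool_rot: [-1.579, -2.087, 0.764]
ft_force: [0.5, 0.3, -1.6]
gripper_width: 62.7
finger_force: 44.8
```

>>> {"method": "play_rows", "body": {
  "targets": [
    [0, 0.06, 0.08, 0, 0, 0, 1],
    [0, 0.06, 0.08, 0, 0, 0, -0.7],
    [0, 0.06, -0.7, 0, 0, 0, -0.75],
    [0, 0.06, -2, 0, 0, 0, -0.8],
    [0, 0.06, -4, 0, 0, 0, -0.9]
  ]
}}

```text
time_s: 29.6
tool_pos: [618.3, 357.3, 188.2]
tool_rot: [-1.578, -2.086, 0.764]
ft_force: [0.5, 0.6, -0.1]
gripper_width: 81.1
finger_force: 0.0
```

>>> {"method": "play_rows", "body": {
  "targets": [
    [0, 0, -3, 0, 0, 0, -1],
    [0, -2, -7, -8, 0, 0, -1],
    [0, -4, -10, -16, 0, 0, -1],
    [0, -6, -12, -24, 0, 0, -1],
    [0, -8, -12, -32, 0, 0, -1]
  ]
}}

```text
time_s: 30.1
tool_pos: [635.1, 362.8, 335.8]
tool_rot: [-1.847, -2.437, 0.154]
ft_force: [1.0, -0.1, 0.2]
gripper_width: 85.5
finger_force: 0.0
```

>>> {"method": "play_rows", "body": {
  "targets": [
    [0, -4, 0, -2, 0, 0, -1],
    [0, -8, 0, -5, 0, 0, -1],
    [0, -12, 0, -8, 0, 0, -1],
    [0, -12, 0, -8, 0, 0, -1],
    [0, -12, 0, -8, 0, 0, -1]
  ]
}}

```text
time_s: 30.6
tool_pos: [518.7, 329.7, 349.3]
tool_rot: [1.893, 2.506, -0.002]
ft_force: [1.1, 0.6, 0.5]
gripper_width: 85.4
finger_force: 0.0
```

```bash
python3 - <<'E'
from h import *
import pickle
snap('wrist');s=snap('wrist','w11.png');o=monitor.get_obs();print(o['tool_pos'],o['ft_force'],o['time_s'])
dots(s,56,45,(505,326))
# compare scene + top before/after for things to be left alone, and grinder parts
d=pickle.load(open('d0.pkl','rb'))
for n in('top','scene'):
    b=snap(n,n+'_end.png')['color'];df=cv2.absdiff(d[n]['color'],b).max(2);m=cv2.morphologyEx(((df>45)*255).astype(np.uint8),cv2.MORPH_OPEN,np.ones((3,3),np.uint8))
    k,l,st,ce=cv2.connectedComponentsWithStats(cv2.dilate(m,np.ones((7,7))))
    print(n,[tuple(x) for x in st[1:].tolist()])
E
```

```text
[520.81266115 329.95782696 348.67965086] [ 0.38927164 -0.65011261  1.01857662] 30.7
[338 184   6  13  58] [341. 190.] [524.6 360.7]
[261 186   6  13  58] [264. 192.] [476.6 345.9]
[326 187   7  13  66] [329. 193.] [517.8 356.8]
[279 189  13  13 133] [285. 195.] [490.5 347.8]
[305 189  13  13 132] [311. 195.] [506.9 352.5]
[263 223   5  13  54] [265. 229.] [483.4 322. ]
[332 223   7  13  67] [335. 229.] [528.1 334.8]
[337 255   6  12  58] [340. 260.] [537.6 314.5]
[264 258   6  13  59] [266. 264.] [490.2 298.3]
[325 261   8  13  70] [328. 267.] [531.5 308. ]
[281 265  13  12 128] [287. 270.] [504.9 297.6]
[306 265  13  12 128] [312. 270.] [521.3 302.3]
top [(216, 216, 227, 130, 13498), (352, 246, 34, 34, 989), (469, 289, 41, 42, 1466), (373, 366, 11, 14, 151), (615, 410, 21, 16, 279), (367, 419, 68, 61, 2624)]
scene [(281, 0, 303, 242, 19086), (585, 0, 55, 187, 7991), (355, 21, 11, 10, 108), (556, 26, 9, 9, 81), (572, 154, 16, 13, 182), (279, 199, 22, 45, 572), (419, 213, 36, 22, 698), (374, 226, 28, 46, 751), (298, 277, 115, 53, 3697), (495, 284, 33, 25, 658), (607, 317, 10, 12, 116)]
```

```bash
python3 - <<'E'
import cv2,numpy as np
for n,bs in(('scene',dict(moka=(245,190,280,273),cup=(262,263,290,292),pourer=(353,168,369,208),spoon=(372,203,398,216))),('top',dict(moka=(281,184,315,214),cup=(257,214,281,248),pourer=(460,200,494,222),spoon=(464,224,508,248)))):
    a=cv2.imread(f'pics/{n}0.png');b=cv2.imread(f'pics/{n}_end.png')
    for k,(x,y,X,Y) in bs.items():
        # best integer shift of the region before vs after
        r=cv2.matchTemplate(b[y-6:Y+6,x-6:X+6],a[y:Y,x:X],cv2.TM_CCOEFF_NORMED);_,v,_,l=cv2.minMaxLoc(r);print(n,k,round(v,3),(l[0]-6,l[1]-6))
E
```

```text
scene moka 0.998 (0, 0)
scene cup 0.999 (0, 0)
scene pourer 0.85 (0, 0)
scene spoon 0.98 (0, 0)
top moka 0.994 (0, 0)
top cup 0.199 (0, 0)
top pourer 0.998 (0, 0)
top spoon 0.984 (0, 0)
```

```bash
python3 -c "
from h import *
print(close_job())"
```

```text
the job is handed in; nothing more can be done
None
```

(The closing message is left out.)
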